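Push a test coupon under a held-open spring clip

TASK

Load the brass test coupon into the specimen stage: with one fingertip press the clip's orange thumb tab down and keep it down, and meanwhile with the other fingertip push the coupon along its lane, under the clip's raised nose, until it is fully home against the stop. Then take the fingers away so that the clip closes on the coupon. Only push and press, do not pick anything up, and leave the vial, the weight and the bottle beside the stage where they stand.

Things in the scene. Friction and masses are not known exactly. Their poses are not given: they have to be found in the camera images.
- stage: Grey specimen stage, fixed. Origin: underside (worktop level), on the lane's centre line; x along the lane to the stop, y across to the tab, z up; all in mm in this frame. Base plate x -96..76, y -34..72, 6 thick. Aluminium deck (lane floor) top z 14. Lane 43 wide between dark rails 6 thick, tops z 19; open at -x. Clip hinged beside it, axis along x at y 33, z 18 (lugs to z 22.5).
- stop (a point): Centre of the foot of the dark stop's face that closes the lane: stage x 60, y 0, z 14 mm. The stop's top is at z 24 mm.
- coupon: Flat brass coupon, 60 x 40 x 10 mm (x along the lane), 0.2 kg, on the deck in the lane. Origin: centre of its underside. It starts with its centre at stage x -27 to -2 mm, front edge short of the clip's nose. Home against the stop its centre is at stage x 30 mm and its rear edge, the one to push, at x 0. Its top is at z 24 mm.
- clip (a joint): Angle of the spring clip, rad: 0 = at rest (nose 5 mm above the deck, coupon cannot pass); about 0.16 = nose resting on the coupon; 0.44 = tab fully down on its stop, nose 19 mm above the deck. Grows as the tab is pressed down; a spring returns it: 2 N at the tab's middle starts it, 6 N holds it fully down. From 0.25 on the coupon passes freely.
- tab (a point): Centre of the upper face of the clip's long orange thumb tab: stage x -90..8 mm, 26 mm wide. At rest it slopes up away from the lane, centre y 54, z 27, outer edge z 32 mm. Fully pressed it is level at z 17, y 43..69 mm, 3 mm above deck height, so a second fingertip of the same height over the lane, 60 mm aside, clears the deck and meets the coupon's rear edge. A tip can slide along it.
- nose (a point): Underside of the clip's turned-down steel nose, over the lane's centre (stage y -1 mm), reaching along the lane from stage x 36 to 52 mm. The arm that carries it bridges the rail on the tab's side; its top is at z 34 mm at rest, 48 mm when open.
- vial_0: White-capped glass sample vial, 25 mm diameter, 57 mm high, standing 90 to 125 mm from the lane's centre on the side away from the tab. Origin: centre of its underside. Leave it.
- weight_100: Pale cream-yellow knob weight, 27 mm diameter, 36 mm high, standing on the same side. Origin: centre of its underside. Leave it.
- small_bottle: Brown bottle with black cap, 44 mm diameter, 95 mm high, standing on the same side. Origin: centre of its underside. Leave it.

How it is judged:
By the outcome, as a careful person would: the job done as asked, in the order asked, and still so for the second after the job is handed in, with the robot touching nothing.
It also fails if it takes over 32 s, if anything falls off the work surface, if the arm or the gripper's body presses on something with over 40 N, if the wrist force passes 120 N, or if a joint passes its speed limit or range.

ROBOT

A 6-joint arm with a two-finger parallel gripper is mounted at the origin on a cart in front of the work surface, level with it; the furniture and walls round the work are solid. World frame = base frame: x ahead of the robot, y to its left, z up, the work surface at z = 0. Lengths are in m, angles in rad, forces in N, time in s.
With the tool pointing down it reaches from about 0.25 to 0.725 m from the base axis. Payload 4 kg.
Tool frame: the origin (TCP) lies midway between the tips of the shut fingers; the grasp point (between the pads) lies 19 mm behind it; z points along the fingers, y is the line along which they close (so a half turn about z gives the same grasp; the last joint's range is limited). The gripper opens to 85 mm and grips with 20 to 120 N. Pads are 22 mm wide; open, the fingers measure 114 mm over their backs; the gripper's body (76 mm by 85 mm) begins 54 mm behind the grasp point. The pads swing forward as they close: fully open they stand 13 mm farther back than shut.
Start: joints at [1.192, 0.241, 0.005, 1.335, 0, 1.571], TCP at [0.185, 0.465, 0.231] pointing down, gripper open.
Joint ranges: [-2.72, 2.72], [-1.05, 1.87], [-1.09, 1.28], [-1.99, 2.15], [-1.42, 1.44], [-3.14, 3.14]. Speed limits (rad/s): [2.79, 2.79, 3.14, 3.14, 3.14, 3.14].

INTERFACE

Orientations are given as a unit quaternion [x, y, z, w].
In Python, from workcell import bot gives the robot as it stands. The module is installed in compiled form; this text tells all that it offers.
- The arm moves only by the tool drive_tool, never from a script. Its arguments are lists of equal length, an entry for each row: "slide": the shift along the tool's x, y, z scaled (see below), a list of three; "rotation": the turn, a rotation vector about the tool's x, y, z scaled (see below), a list of three. A call has exactly 8 rows; each row is the pose to reach, as a shift and turn from the pose commanded when the call began, along the tool's axes at that moment; what a row does not reach only later rows make up. The controller multiplies each number of a shift by 250 mm and each number of a turn by 0.5 rad. A row lasts 1/8 s, in which the tool goes at most 62.5 mm and 10.7 degrees, less where a joint would pass 70% of its speed; a pose out of reach is approached as far as the arm can. A call with a number of a shift or a turn outside -1 to 1 is refused whole. A call with a gripper value outside its range is refused whole. "gripper" is the opening, from 0 (shut) to 1 (fully open), set as the call begins (left out, the last holds). The fingers move at their own pace and stop on an object; the grip force is fixed at half the most. Time passes only in rows, so rows that repeat a pose let the fingers close, or fill a call up. It gives the time, the measured TCP pose, the force, the opening and the grip force at its end, in the units of the state.
- bot.get_obs(): the state, without advancing time (a new reading comes with each control period).
- bot.camera(name): name is "scene" or "side" or "wrist"; returns a dict with "image" (480x640x3 uint8, red, green, blue), "z_map" (480x640 float32, m along the optical axis (not along the pixel's ray), 0 where there is no reading), "camera_matrix" (3x3 intrinsics, pixels), "k1" (the pictures are not rectified: a ray, as slopes to the right and down, at radius r is drawn at 1 + k1 r^2 times it, then the intrinsics apply), "xyz" and "orientation" of the camera in the world. Camera axes: x right, y up, looking along -z (the intrinsics and any distortion apply to the point x, -y, -z); pixel columns grow to the right and rows downward; lengths in m; the calibration is good to about 2 mm. A picture is of the moment at which its call begins.
- bot.job_done(): hands the job in; it is judged then, once.
The state is a dict: "clock": time; "joint_pos": joint angles; "joint_vel": joint speeds; "tau": joint torques, N m; "eef_pos": TCP position; "tool_rot": TCP orientation; "ft_force": force on the tool from outside, world axes, zero at the start; "ft_torque": the same for the moment, N m; "grip_width": finger opening in m; "grasp_force": force on a finger pad.
Only numpy, scipy, OpenCV 4.12 (cv2) and the standard library are available. Lean on these libraries where they do the work, as an engineer would, in place of code of your own. Each camera call takes 0.05 s, during which the arm holds its last target. There are 200 camera calls.

## Working session

There is one attempt and no reset: what is moved stays moved. The work goes in short steps, Python scripts to look and compute and a tool call to move; the robot and the scene stay as the last step left them, time stands still between calls to the robot, and variables do not carry over. Pictures are saved under pics/ and viewed, at most 13 in all, crops included, and the job is handed in when it is done.

Besides the shell and the picture viewer there is one more tool, called after "Request:" in YAML: its name, and indented under it one key for each argument. drive_tool: Moves the arm, as the interface text tells. Shifts and turns lie within -1 to 1; 1 stands for 250 mm of shift or 0.5 rad of turn. Its arguments: {"type":"object","properties":{"slide":{"type":"array","items":{"type":"array","items":{"type":"number"}}},"rotation":{"type":"array","items":{"type":"array","items":{"type":"number"}}},"gripper":{"type":"number"}},"required":["slide","rotation"]}

```bash
mkdir -p pics
cat > h.py <<'E'
import numpy as np, cv2
from scipy.spatial.transform import Rotation as R
def rays(c,uv):
    K=c["camera_matrix"]; uv=np.asarray(uv,float).reshape(-1,2)
    d=np.c_[(uv[:,0]-K[0,2])/K[0,0],(uv[:,1]-K[1,2])/K[1,1]]
    s=d.copy()
    for _ in range(20): s=d/(1+c["k1"]*(s**2).sum(1,keepdims=True))
    return np.c_[s[:,0],-s[:,1],-np.ones(len(s))]
def onplane(c,uv,z):
    w=R.from_quat(c["orientation"]).apply(rays(c,uv)); o=np.asarray(c["xyz"])
    return o+w*((z-o[2])/w[:,2])[:,None]
def cloud(c):
    v,u=np.mgrid[0:480,0:640]; uv=np.c_[u.ravel(),v.ravel()]
    p=rays(c,uv)*c["z_map"].ravel()[:,None]
    return (R.from_quat(c["orientation"]).apply(p)+np.asarray(c["xyz"])).reshape(480,640,3)
E
python3 - <<'E'
from workcell import bot; from h import *; import pickle
cs={n:bot.camera(n) for n in("scene","side","wrist")}
pickle.dump(cs,open("c0.pkl","wb"))
for n,c in cs.items():
    cv2.imwrite(f"pics/{n}0.png",c["image"][:,:,::-1]); print(n,c["xyz"],c["orientation"],c["k1"],c["camera_matrix"][0,0])
o=bot.get_obs(); print(o["eef_pos"],o["tool_rot"],o["grip_width"],o["clock"],o["ft_force"])
E
```

```text
scene [-0.06947658 -0.37336196  0.41086006] [ 0.45757562 -0.28631614 -0.42692365  0.72552314] -0.17157403272017843 593.9431090551899
side [0.67228454 0.73041153 0.442392  ] [0.02634333 0.51522181 0.85538379 0.04659498] -0.1166523568064254 453.08937175117836
wrist [0.1181998  0.49153845 0.37389814] [-0.11745088 -0.07901615  0.555571    0.81933058] -0.09778105252007348 424.65820477607576
[0.18471151 0.46410517 0.23060585] [ 1.88274235e-01  9.82116156e-01 -8.01499020e-04 -1.60046298e-04] 0.08511355464617781 0.15 [-0.30897902 -0.12521623  0.49329598]
```

View pics/scene0.png

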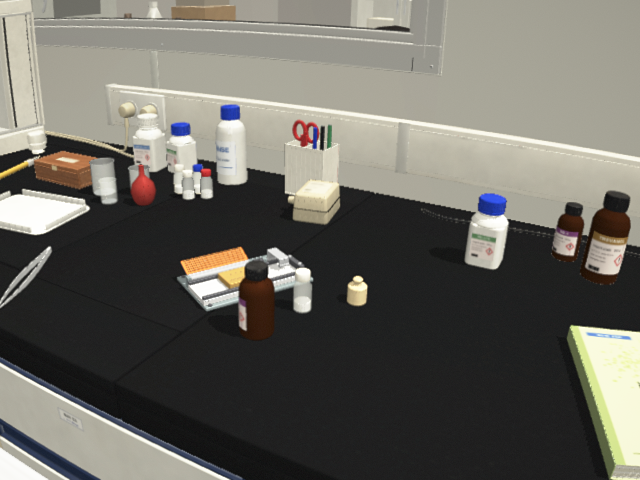

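View pics/wrist0.png

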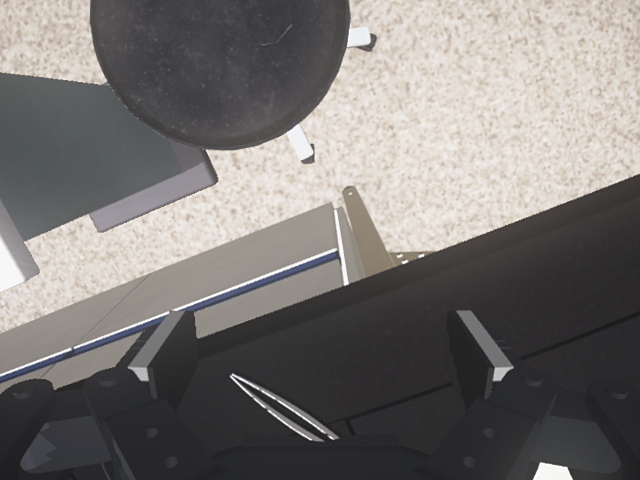

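The scene view shows the stage around (245,275): the orange tab at (215,262), the brass coupon at (235,277), the clip nose near (278,257), and the bottle, vial and weight on the near side. The wrist view shows only the bench edge and tweezers, not the stage. Next I'll check the side view and the colour clouds.

View pics/side0.png

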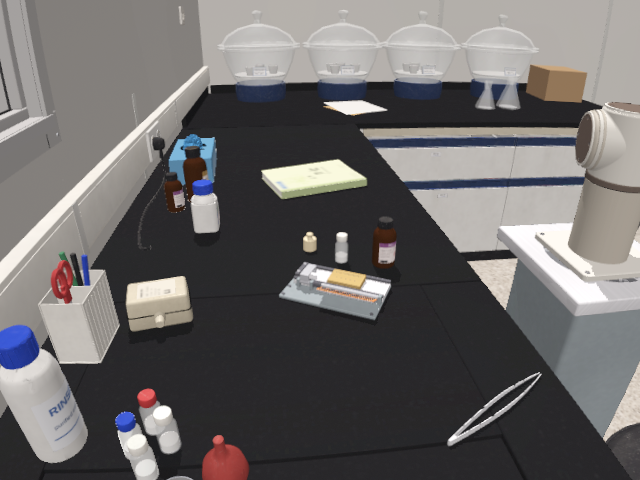

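Run:
```python
from h import *; import pickle
cs=pickle.load(open("c0.pkl","rb"))
for n in("scene","side"):
    c=cs[n]; P=cloud(c); h=cv2.cvtColor(c["image"],cv2.COLOR_RGB2HSV)
    for nm,lo,hi in(("orange",(6,170,120),(17,255,255)),("brass",(18,110,90),(28,255,255))):
        m=cv2.inRange(h,lo,hi); k,l,s,ce=cv2.connectedComponentsWithStats(m)
        for i in range(1,k):
            if s[i,4]<150: continue
            p=P[(l==i)&(c["z_map"]>0)]
            (cx,cy),wh,a=cv2.minAreaRect((p[:,:2]*1000).astype(np.float32))
            print(n,nm,s[i],ce[i].round(),np.median(p,0).round(4),"rect",round(cx),round(cy),np.round(wh),round(a,1),"z",np.percentile(p[:,2],[2,98]).round(3))
```

```text
scene brass [  0 162  28  17 177] [ 13. 169.] [0.7319 0.8472 0.0064] rect 740 868 [140.  48.] 16.3 z [-0.002  0.011]
scene brass [218 267  27  21 375] [232. 277.] [0.5282 0.0674 0.0237] rect 498 45 [139.  37.] 37.5 z [0.017 0.078]
```

The side view shows the stage at (335,290): the tab's edge at (335,290) faces this camera, the coupon is at (347,280), the clip at (310,280), and the bottle, vial and weight stand behind.

Run:
```python
from h import *; import pickle
cs=pickle.load(open("c0.pkl","rb"))
c=cs["scene"]; 
a=cv2.resize(c["image"][235:345,165:375],(798,418),interpolation=cv2.INTER_CUBIC)
cv2.imwrite("pics/crop_scene.png",a[:,:,::-1])
h=cv2.cvtColor(c["image"],cv2.COLOR_RGB2HSV); print(h[262,205:225:4],h[277,225:240:4])
P=cloud(c)
W=R.from_quat(c["orientation"]).as_matrix(); print("right",W[:,0].round(2),"look",-W[:,2].round(2))
w=cs["wrist"]; W=R.from_quat(w["orientation"]).as_matrix(); T=R.from_quat([0.18827,0.98212,-.0008,-.00016]).as_matrix()
print("cam in tool",(T.T@(w["xyz"]-np.array([.18471,.46411,.23061]))).round(3),"look tool",(T.T@-W[:,2]).round(2),"tool axes\n",T.round(3))
# table-level objects: cluster points z 0.005-0.12 around the stage
M=(P[...,2]>.004)&(P[...,2]<.13)&(abs(P[...,0]-.53)<.2)&(abs(P[...,1]-.05)<.2)&(c["z_map"]>0)
k,l,s,ce=cv2.connectedComponentsWithStats(M.astype(np.uint8))
for i in range(1,k):
    if s[i,4]>80:
        p=P[l==i]; print(s[i],p.min(0).round(3),p.max(0).round(3),np.median(p,0).round(3))
```

```text
[[ 14 164 239]
 [ 14 166 241]
 [ 15 165 245]
 [ 14 167 231]
 [ 15 163 250]] [[ 23 130 246]
 [ 22 131 245]
 [ 23 128 245]
 [ 22 128 243]]
right [ 0.47 -0.88  0.02] look [ 0.81  0.42 -0.42]
cam in tool [ 0.072  0.001 -0.143] look tool [-0.28  0.    0.96] tool axes
 [[-0.929  0.37  -0.001]
 [ 0.37   0.929 -0.002]
 [ 0.    -0.002 -1.   ]]
[ 177  247  136   92 7103] [ 0.437 -0.052  0.004] [0.648 0.159 0.096] [0.514 0.02  0.024]
[347 276  20  28 437] [ 0.582 -0.108  0.004] [ 0.607 -0.082  0.037] [ 0.59  -0.097  0.022]
```

View pics/crop_scene.png

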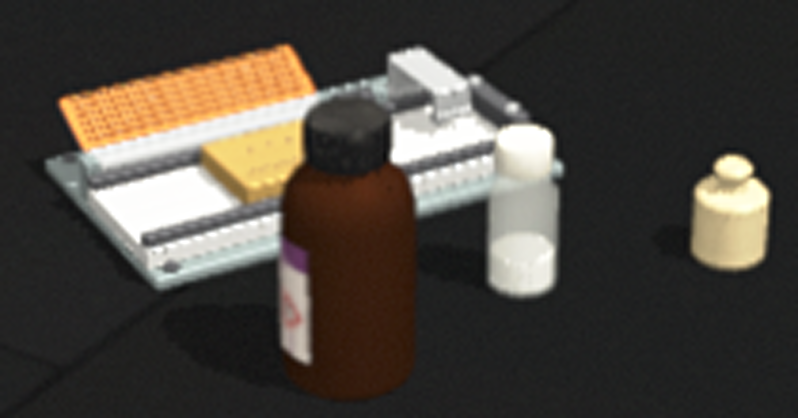

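The crop shows the base-plate corners at scene pixels (177,277), (207,310) and (313,280), with the tab behind the lane and the stop at the right. I'll fit the stage pose from these.

```bash
cat >> h.py <<'E'
def fit2(S,Wd):
    S=np.asarray(S,float)[:,:2];Wd=np.asarray(Wd,float)[:,:2]*1000
    a,b=S-S.mean(0),Wd-Wd.mean(0)
    th=np.arctan2((a[:,0]*b[:,1]-a[:,1]*b[:,0]).sum(),(a*b).sum())
    Rm=np.array([[np.cos(th),-np.sin(th)],[np.sin(th),np.cos(th)]])
    t=Wd.mean(0)-Rm@S.mean(0); return th,t,(Wd-(S@Rm.T+t))
E
python3 - <<'E'
from h import *; import pickle
cs=pickle.load(open("c0.pkl","rb"))
c=cs["scene"]; P=cloud(c)
w=onplane(c,[(177.6,277),(207.1,310),(313,279.7)],.006); print(w.round(4))
th,t,r=fit2([(-96,72),(-96,-34),(76,-34)],w); print("base",th,np.degrees(th),t,r.round(1))
h=cv2.cvtColor(c["image"],cv2.COLOR_RGB2HSV)
m=cv2.inRange(h,(10,140,120),(18,255,255)); m[:,:170]=0;m[:240]=0;m[300:]=0;m[:,260:]=0
p=P[(m>0)&(c["z_map"]>0)]
Rm=np.array([[np.cos(th),-np.sin(th)],[np.sin(th),np.cos(th)]])
q=np.c_[(p[:,:2]*1000-t)@Rm,p[:,2]*1000]; print("tab in stage",np.percentile(q,[1,50,99],0).round(1).tolist())
m=cv2.inRange(h,(19,100,150),(27,200,255)); m[:,:210]=0;m[:255]=0;m[300:]=0;m[:,252:]=0
p=P[(m>0)&(c["z_map"]>0)]; q=np.c_[(p[:,:2]*1000-t)@Rm,p[:,2]*1000]; print("coupon",np.percentile(q,[1,50,99],0).round(1).tolist())
# other objects in stage frame
for nm,u in(("vial",[(302.5,309)]),("weight",[(357,303)]),("bottle",[(256.5,335)])):
    x=onplane(c,u,0); print(nm,x.round(3),((x[:,:2]*1000-t)@Rm).round(0))
E
```

```text
[[ 0.5153  0.1558  0.006 ]
 [ 0.4625  0.0611  0.006 ]
 [ 0.6105 -0.0185  0.006 ]]
base -0.5079140914187803 -29.101333793517973 [562.55413036  46.17592803] [[ 1.6  0. ]
 [ 0.3 -2. ]
 [-1.9  2. ]]
tab in stage [[-88.8, -93.9, -0.1], [-41.3, 60.0, 26.9], [17.8, 134.0, 68.3]]
coupon [[-68.9, -95.8, 17.6], [-38.5, 4.9, 23.7], [-10.1, 50.6, 77.4]]
vial [[ 0.539 -0.041  0.   ]] [[ 22. -88.]]
weight [[ 0.591 -0.098  0.   ]] [[  95. -112.]]
bottle [[ 0.453 -0.023  0.   ]] [[ -62. -113.]]
```

Stage origin is about (0.562, 0.046) with yaw -29°. First I'll move over the open end of the lane and align the tool's y with the stage's y.

Request:
drive_tool:
  slide:
    - [-0.1,-0.05,0]
    - [-0.25,-0.12,0]
    - [-0.4,-0.19,0]
    - [-0.55,-0.27,0]
    - [-0.7,-0.34,0]
    - [-0.85,-0.42,0]
    - [-0.95,-0.47,0]
    - [-1,-0.49,0]
  rotation:
    - [0,0,0.03]
    - [0,0,0.06]
    - [0,0,0.1]
    - [0,0,0.14]
    - [0,0,0.18]
    - [0,0,0.22]
    - [0,0,0.25]
    - [0,0,0.26]
  gripper: 0.53

```text
clock: 1.15
eef_pos: [0.3725, 0.2572, 0.2311]
tool_rot: [0.253, 0.968, -0.0, -0.0]
ft_force: [-0.2, 0.3, -0.2]
grip_width: 0.0454
grasp_force: 0.0
```

Request:
drive_tool:
  slide:
    - [-0.08,-0.03,0.03]
    - [-0.2,-0.07,0.08]
    - [-0.33,-0.11,0.14]
    - [-0.46,-0.15,0.2]
    - [-0.58,-0.2,0.26]
    - [-0.68,-0.23,0.31]
    - [-0.75,-0.25,0.34]
    - [-0.775,-0.264,0.36]
  rotation:
    - [0,0,0]
    - [0,0,0]
    - [0,0,0]
    - [0,0,0]
    - [0,0,0]
    - [0,0,0]
    - [0,0,0]
    - [0,0,0]

```text
clock: 2.15
eef_pos: [0.5094, 0.1061, 0.1408]
tool_rot: [0.252, 0.968, 0.0, -0.0]
ft_force: [0.3, -0.3, -0.8]
grip_width: 0.045
grasp_force: 0.0
```

Run:
```python
from workcell import bot; from h import *; import pickle
c=bot.camera("wrist"); o=bot.get_obs(); pickle.dump((c,o),open("c1.pkl","wb"))
cv2.imwrite("pics/wrist1.png",c["image"][:,:,::-1]); print(o["eef_pos"],o["tool_rot"],o["ft_force"])
```

```text
[0.50904239 0.10566467 0.14032661] [ 2.51859032e-01  9.67763726e-01 -3.67714889e-04 -5.13004645e-04] [ 0.50107343 -0.83316303 -1.00883058]
```

View pics/wrist1.png

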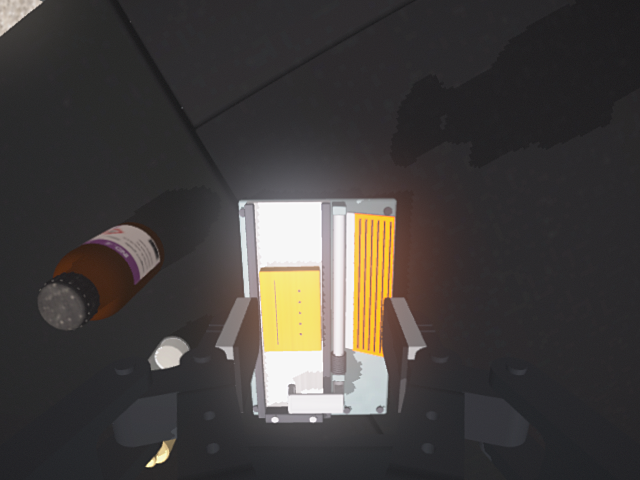

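The wrist view shows the whole stage: base-plate corners near (239,201), (396,199), (388,412) and (252,416). The coupon spans columns 260–321 and rows 268–351, and the tab columns 355–395. The bottle, vial and weight are at the left. I'll refine the stage pose.

Run:
```python
from h import *; import pickle
c,o=pickle.load(open("c1.pkl","rb"))
w=onplane(c,[(239,201),(396,199),(252,416),(388,412)],.006)
th,t,r=fit2([(-96,-34),(-96,72),(76,-34),(76,72)],w); print("base",np.degrees(th),t.round(1),r.round(1).tolist())
Rm=np.array([[np.cos(th),-np.sin(th)],[np.sin(th),np.cos(th)]])
st=lambda p:(np.asarray(p)[...,:2]*1000-t)@Rm
print("coupon corners",st(onplane(c,[(260,269),(321,267),(321,351),(263,352)],.024)).round(1).tolist())
h=cv2.cvtColor(c["image"],cv2.COLOR_RGB2HSV); P=cloud(c)
for nm,lo,hi in(("orange",(6,120,120),(18,255,255)),("brass",(19,100,120),(30,255,255))):
    m=cv2.inRange(h,lo,hi); m[:,:258]=0; m=cv2.morphologyEx(m,cv2.MORPH_CLOSE,np.ones((9,9))); k,l,s,ce=cv2.connectedComponentsWithStats(m); i=1+s[1:,4].argmax()
    q=P[l==i]; print(nm,s[i],np.percentile(np.c_[st(q),q[:,2]*1000],[1,50,99],0).round(1).tolist())
print("TCP stage",st(o["eef_pos"]), "tool x ang", np.degrees(2*np.arctan2(o["tool_rot"][1],o["tool_rot"][0])))
# fingertip depth: pixels with z > .1
M=(P[...,2]>.13)&(P[...,2]<.2)&(c["z_map"]>0)
T=R.from_quat(o["tool_rot"]); q=T.inv().apply(P[M]-o["eef_pos"])*1000
for s in(-1,1):
    a=q[(q[:,1]*s>15)&(q[:,1]*s<60)&(abs(q[:,0])<14)]; print("finger",s,np.percentile(a,[1,50,99],0).round(1).tolist())
    b=a[a[:,2]>np.percentile(a[:,2],99)-3]; print(" tip",b.min(0).round(1),b.max(0).round(1))
```

```text
base -28.419207413337688 [566.7  52.2] [[0.8, 0.7], [0.3, -0.5], [0.1, -1.4], [-1.2, 1.2]]
coupon corners [[-53.8, -18.7], [-54.7, 21.2], [7.3, 20.4], [7.7, -20.1]]
orange [ 353  213   42  144 4428] [[-89.6, 43.3, 22.7], [-51.2, 54.4, 28.2], [5.4, 66.1, 146.6]]
brass [ 259  271   62   80 4658] [[-52.2, -19.0, 23.3], [-24.7, 0.5, 24.7], [5.5, 19.8, 26.4]]
TCP stage [-76.19442554  19.58985029] tool x ang 150.8248992311907
finger -1 [[-9.7, -53.4, -59.6], [8.0, -32.4, -51.7], [13.7, -21.2, -7.1]]
 tip [ -9.9 -32.7 -10.1] [ 12.5 -21.2  -2.9]
finger 1 [[-9.8, 23.6, -59.6], [8.0, 34.7, -51.7], [13.7, 55.6, -7.2]]
 tip [-10.2  23.4 -10.2] [12.2 35.  -2.6]
```

Request:
drive_tool:
  slide:
    - [-0.002,0.01,0.03]
    - [-0.005,0.02,0.08]
    - [-0.008,0.028,0.15]
    - [-0.008,0.028,0.22]
    - [-0.008,0.028,0.29]
    - [-0.008,0.028,0.34]
    - [-0.008,0.028,0.37]
    - [-0.008,0.028,0.38]
  rotation:
    - [0,0,-0.01]
    - [0,0,-0.02]
    - [0,0,-0.027]
    - [0,0,-0.027]
    - [0,0,-0.027]
    - [0,0,-0.027]
    - [0,0,-0.027]
    - [0,0,-0.027]

```text
clock: 3.2
eef_pos: [0.5139, 0.1116, 0.046]
tool_rot: [0.245, 0.97, -0.0, -0.0]
ft_force: [0.0, 0.3, 1.1]
grip_width: 0.0451
grasp_force: 0.0
```

Run:
```python
from workcell import bot; from h import *; import pickle
c=bot.camera("wrist"); o=bot.get_obs(); pickle.dump((c,o),open("c2.pkl","wb"))
cv2.imwrite("pics/wrist2.png",c["image"][:,:,::-1]); print(o["eef_pos"],o["tool_rot"],o["ft_force"])
```

```text
[0.5140146  0.1115022  0.04601355] [ 2.45003200e-01  9.69522263e-01 -5.06187375e-05 -1.00044897e-04] [-0.00407444 -0.22990092  0.42320352]
```

View pics/wrist2.png

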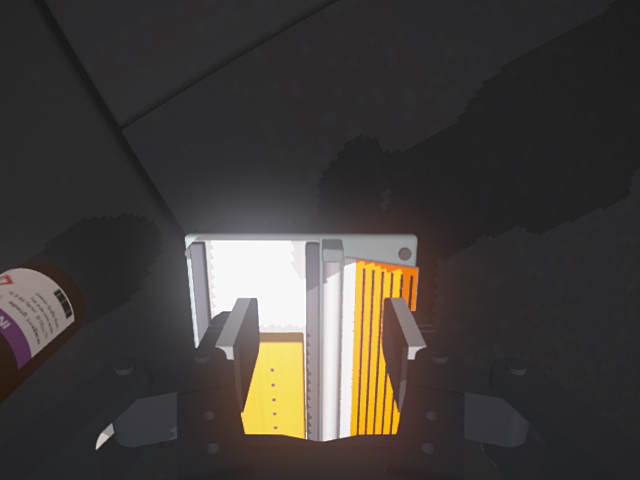

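The coupon's rear edge is at row 333 (columns 258–303), with the fingers either side at columns 218–256 and 385–425. I'll check their relative geometry in tool axes.

Run:
```python
from h import *; import pickle
c,o=pickle.load(open("c2.pkl","rb")); T=R.from_quat(o["tool_rot"])
f=lambda uv,z:(T.inv().apply(onplane(c,uv,z)-o["eef_pos"])*1000).round(1).tolist()
print("coupon rear edge",f([(260,333),(302,333)],.024))
print("rails inner edge top z19",f([(207,260),(306,260),(306,320)],.019))
print("tab rear corners",f([(357,260),(419,267)],.0225))
print("base corners",f([(187,235),(416,235)],.006))
P=cloud(c); q=T.inv().apply(P.reshape(-1,3)-o["eef_pos"]).reshape(480,640,3)*1000
for u,v in((280,380),(370,380),(375,300),(405,290),(250,290),(250,320),(392,310),(246,400),(395,400)): print((u,v),q[v,u].round(1),"worldz",(P[v,u,2]*1000).round(1))
```

```text
coupon rear edge [[-17.9, -25.6, 22.0], [-17.8, -7.2, 22.0]]
rails inner edge top z19 [[14.0, -47.6, 27.0], [14.1, -5.3, 27.0], [-14.1, -5.6, 27.0]]
tab rear corners [[15.2, 16.0, 23.5], [12.1, 42.1, 23.5]]
base corners [[21.5, -59.5, 40.0], [21.4, 43.9, 40.0]]
(280, 380) [-41.4 -17.5  21.4] worldz 24.6
(370, 380) [-40.7  23.1  20.3] worldz 25.8
(375, 300) [-1.5 23.7 20.5] worldz 25.5
(405, 290) [ 5.4 34.9 14.7] worldz 31.3
(250, 290) [ -1.5 -30.5  31.2] worldz 14.8
(250, 320) [  9.2 -22.1 -19.2] worldz 65.2
(392, 310) [ 12.2  24.  -18. ] worldz 64.1
(246, 400) [-10.8 -22.2 -33.7] worldz 79.7
(395, 400) [ -9.   23.2 -36.2] worldz 82.2
```

Request:
drive_tool:
  slide:
    - [0,0,0.02]
    - [0,0,0.045]
    - [0,0,0.07]
    - [0,0,0.09]
    - [0,0,0.11]
    - [0,0,0.122]
    - [0,0,0.13]
    - [0,0,0.132]
  rotation:
    - [0,0,0]
    - [0,0,0]
    - [0,0,0]
    - [0,0,0]
    - [0,0,0]
    - [0,0,0]
    - [0,0,0]
    - [0,0,0]

```text
clock: 4.25
eef_pos: [0.5149, 0.1124, 0.0144]
tool_rot: [0.245, 0.97, 0.001, 0.001]
ft_force: [-2.0, 3.2, 10.5]
grip_width: 0.0455
grasp_force: 5.0
```

```bash
cat > look.py <<'E'
from workcell import bot; from h import *; import sys
c=bot.camera("wrist"); o=bot.get_obs(); cv2.imwrite(f"pics/{sys.argv[1]}.png",c["image"][:,:,::-1])
print(o["eef_pos"].round(4),o["tool_rot"].round(4),o["ft_force"].round(2),o["clock"])
P=cloud(c); T=R.from_quat(o["tool_rot"]); q=T.inv().apply(P.reshape(-1,3)-o["eef_pos"]).reshape(480,640,3)*1000
h=cv2.cvtColor(c["image"],cv2.COLOR_RGB2HSV)
for nm,lo,hi in(("orange",(6,120,80),(18,255,255)),("brass",(19,100,80),(30,255,255))):
    m=cv2.inRange(h,lo,hi)>0; m[:,:180]=0; p=q[m]; z=P[m][:,2]*1000
    if len(p)>50: print(nm,len(p),np.percentile(np.c_[p[:,:2],z],[2,50,98],0).round(1).tolist())
E
python3 look.py w3
```

```text
[0.5148 0.1124 0.0144] [2.448e-01 9.696e-01 1.200e-03 6.000e-04] [-1.57  3.2   8.74] 4.3
orange 2669 [[-47.1, -18.8, 16.6], [8.3, 23.0, 17.9], [15.9, 40.0, 88.6]]
brass 5136 [[-48.6, -27.3, 16.8], [-31.0, 14.7, 18.9], [4.1, 28.9, 25.7]]
```

View pics/w3.png

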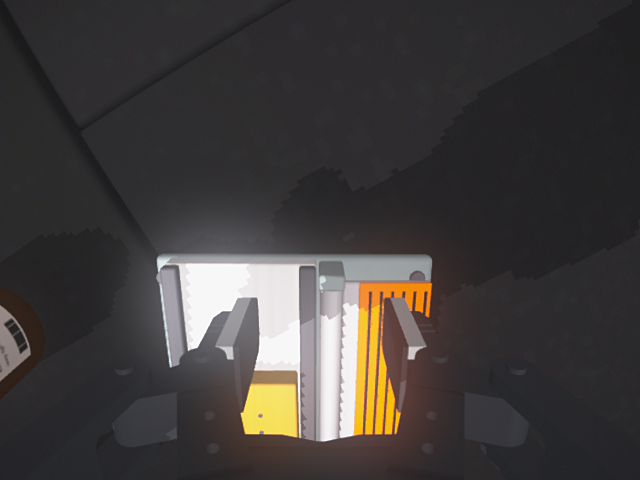

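The tab is level and fully down, with its edges parallel (columns 358–432). The coupon's rear edge is at row 371, ahead of the lane finger. Next I'll push along the lane while holding the tab down.

Request:
drive_tool:
  slide:
    - [-0.015,0,0.002]
    - [-0.035,0,0.002]
    - [-0.06,0,0.002]
    - [-0.09,0,0.002]
    - [-0.12,0,0.002]
    - [-0.15,0,0.002]
    - [-0.175,0,0.002]
    - [-0.19,0,0.002]
  rotation:
    - [0,0,0]
    - [0,0,0]
    - [0,0,0]
    - [0,0,0]
    - [0,0,0]
    - [0,0,0]
    - [0,0,0]
    - [0,0,0]

```text
clock: 5.3
eef_pos: [0.5528, 0.0912, 0.0143]
tool_rot: [0.244, 0.97, 0.002, -0.003]
ft_force: [-13.0, 6.4, 20.6]
grip_width: 0.0451
grasp_force: 10.0
```

```bash
python3 look.py w4
python3 - <<'E'
from workcell import bot; import cv2,pickle
c=bot.camera("side"); pickle.dump(c,open("s4.pkl","wb"))
a=cv2.resize(c["image"][225:335,250:430],(792,484),interpolation=cv2.INTER_CUBIC); cv2.imwrite("pics/s4.png",a[:,:,::-1])
E
```

```text
[0.5533 0.0909 0.0143] [ 0.244   0.9698  0.0017 -0.0029] [-11.08   5.27  17.78] 5.35
orange 12228 [[-35.5, -11.0, 16.4], [27.5, 24.9, 17.8], [58.8, 40.6, 23.4]]
brass 3671 [[-42.9, -27.8, 23.6], [-26.9, -16.9, 24.7], [-9.4, -8.4, 41.0]]
```

View pics/s4.png

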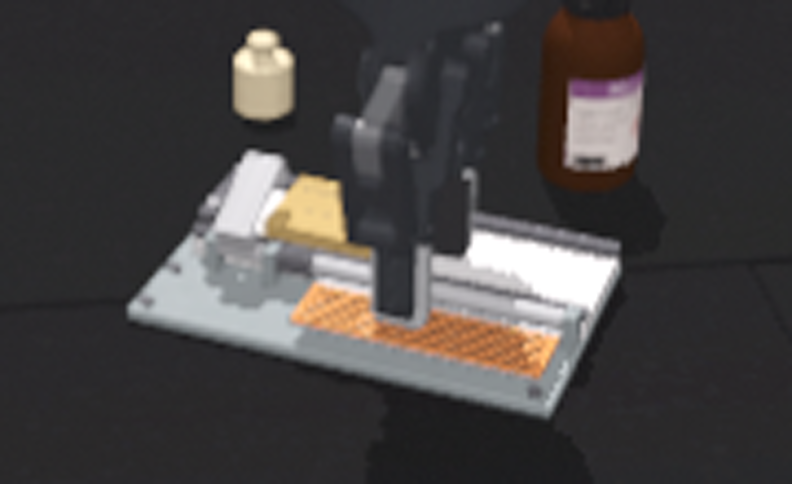

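The clip is open and the coupon's front is under the nose. The tab finger is at crop (400,310), and the bottle and weight are undisturbed. I'll finish the stroke slowly.

Request:
drive_tool:
  slide:
    - [-0.01,0,0]
    - [-0.022,0,0]
    - [-0.034,0,0]
    - [-0.046,0,0]
    - [-0.056,0,0]
    - [-0.064,0,0]
    - [-0.07,0,0]
    - [-0.07,0,0]
  rotation:
    - [0,0,0]
    - [0,0,0]
    - [0,0,0]
    - [0,0,0]
    - [0,0,0]
    - [0,0,0]
    - [0,0,0]
    - [0,0,0]

```text
clock: 6.4
eef_pos: [0.5675, 0.0833, 0.0144]
tool_rot: [0.244, 0.97, 0.002, -0.004]
ft_force: [-13.1, 6.4, 19.1]
grip_width: 0.0457
grasp_force: 10.2
```

```bash
python3 look.py w5
```

```text
[0.5675 0.0833 0.0144] [ 0.2436  0.9699  0.002  -0.0038] [-12.35   7.    18.65] 6.45
orange 14493 [[-18.3, 0.6, 16.4], [40.2, 26.0, 17.8], [74.5, 40.7, 21.9]]
brass 3603 [[-43.3, -27.7, 23.6], [-27.4, -17.1, 24.8], [-10.0, -8.7, 39.7]]
```

View pics/w5.png

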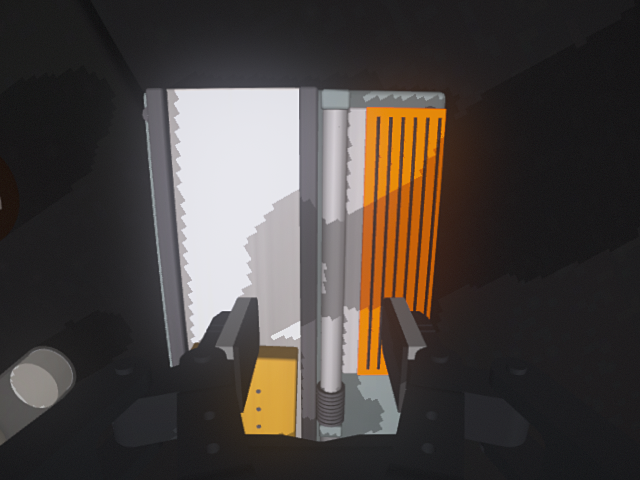

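The coupon's rear edge is at row 346, the tab's front end at row 375 and its rear end at row 108; these give the coupon's x in the stage frame.

Run:
```python
from workcell import bot; from h import *
c=bot.camera("wrist"); o=bot.get_obs(); T=R.from_quat(o["tool_rot"])
f=lambda uv,z:(T.inv().apply(onplane(c,uv,z)-o["eef_pos"])*1000).round(1).tolist()
print("tab front/rear",f([(365,375),(405,108)],.017),"coupon rear",f([(270,346),(290,346)],.024))
print("base rear",f([(340,90),(440,92)],.006), o["ft_force"])
```

```text
tab front/rear [[-22.7, 17.9, -2.8], [75.4, 28.0, -2.0]] coupon rear [[-5.9, -17.2, -9.7], [-5.9, -10.0, -9.7]]
base rear [[81.5, 7.5, 9.0], [81.2, 42.2, 9.1]] [-12.43761332   6.73582959  20.3229395 ]
```

The dark strip at rows 346–360 is the coupon's rear face. Its top edge at row 360 puts the rear edge about 4 mm short of home, so I'll push on in small steps.

Request:
drive_tool:
  slide:
    - [-0.003,0,0]
    - [-0.006,0,0]
    - [-0.009,0,0]
    - [-0.012,0,0]
    - [-0.015,0,0]
    - [-0.018,0,0]
    - [-0.02,0,0]
    - [-0.02,0,0]
  rotation:
    - [0,0,0]
    - [0,0,0]
    - [0,0,0]
    - [0,0,0]
    - [0,0,0]
    - [0,0,0]
    - [0,0,0]
    - [0,0,0]

```text
clock: 7.5
eef_pos: [0.5705, 0.0816, 0.0143]
tool_rot: [0.244, 0.97, 0.002, -0.005]
ft_force: [-15.1, 8.9, 22.7]
grip_width: 0.0453
grasp_force: 12.7
```

Request:
drive_tool:
  slide:
    - [-0.003,0,0]
    - [-0.006,0,0]
    - [-0.009,0,0]
    - [-0.012,0,0]
    - [-0.015,0,0]
    - [-0.016,0,0]
    - [-0.016,0,0]
    - [-0.016,0,0]
  rotation:
    - [0,0,0]
    - [0,0,0]
    - [0,0,0]
    - [0,0,0]
    - [0,0,0]
    - [0,0,0]
    - [0,0,0]
    - [0,0,0]

```text
clock: 8.5
eef_pos: [0.5706, 0.0815, 0.0143]
tool_rot: [0.243, 0.97, 0.003, -0.009]
ft_force: [-23.5, 14.1, 27.9]
grip_width: 0.0453
grasp_force: 16.6
```

```bash
python3 look.py w6
python3 - <<'E'
from h import *
im=cv2.imread("pics/w6.png"); print(im[330:385:3,285].tolist()); print(im[360:410:3,368].tolist())
E
```

```text
[0.5707 0.0815 0.0143] [ 0.2428  0.97    0.0032 -0.0086] [-22.58  13.13  29.21] 8.55
orange 15134 [[-13.8, -9.1, 16.3], [42.5, 26.3, 17.8], [78.1, 40.8, 21.9]]
brass 3609 [[-42.9, -27.7, 23.6], [-27.1, -17.2, 24.8], [-10.2, -8.8, 26.3]]
[[189, 186, 191], [232, 228, 228], [182, 179, 185], [171, 170, 177], [170, 170, 176], [165, 165, 171], [57, 84, 104], [56, 86, 106], [54, 84, 105], [57, 94, 119], [70, 159, 210], [68, 166, 217], [70, 167, 217], [67, 165, 217], [68, 165, 216], [68, 166, 216], [67, 165, 216], [66, 164, 216], [65, 165, 215]]
[[64, 58, 69], [18, 137, 231], [47, 136, 234], [158, 157, 147], [158, 157, 149], [158, 156, 148], [157, 155, 147], [156, 155, 145], [156, 154, 145], [155, 154, 145], [156, 153, 145], [109, 108, 103], [111, 109, 105], [111, 110, 104], [110, 110, 103], [110, 108, 103], [109, 108, 101]]
```

It is home: no further travel and the push force rises. I'll back the finger off first with the tab still down, then lift.

Request:
drive_tool:
  slide:
    - [0.03,0,0]
    - [0.06,0,0]
    - [0.08,0,0]
    - [0.09,0,-0.01]
    - [0.09,0,-0.04]
    - [0.09,0,-0.09]
    - [0.09,0,-0.17]
    - [0.09,0,-0.26]
  rotation:
    - [0,0,0]
    - [0,0,0]
    - [0,0,0]
    - [0,0,0]
    - [0,0,0]
    - [0,0,0]
    - [0,0,0]
    - [0,0,0]

```text
clock: 9.55
eef_pos: [0.558, 0.0867, 0.0777]
tool_rot: [0.245, 0.97, -0.001, -0.002]
ft_force: [-0.5, 0.5, 0.1]
grip_width: 0.0453
grasp_force: 0.0
```

Request:
drive_tool:
  slide:
    - [0.05,0,-0.06]
    - [0.12,0,-0.14]
    - [0.2,0,-0.2]
    - [0.28,0,-0.25]
    - [0.34,0,-0.28]
    - [0.38,0,-0.3]
    - [0.4,0,-0.3]
    - [0.4,0,-0.3]
  rotation:
    - [0,0,0]
    - [0,0,0]
    - [0,0,0]
    - [0,0,0]
    - [0,0,0]
    - [0,0,0]
    - [0,0,0]
    - [0,0,0]

```text
clock: 10.55
eef_pos: [0.4711, 0.1344, 0.1524]
tool_rot: [0.245, 0.97, -0.0, -0.0]
ft_force: [-0.3, 0.1, 0.1]
grip_width: 0.0453
grasp_force: 0.0
```

Run:
```python
from workcell import bot; from h import *
a=[]
for n,(y,x) in(("side",(225,250)),("scene",(235,165))):
    c=bot.camera(n); a.append(cv2.resize(c["image"][y:y+110,x:x+180],(790,300 if 0 else 299),interpolation=cv2.INTER_CUBIC) if 0 else cv2.resize(c["image"][y:y+110,x:x+180],(486,297),interpolation=cv2.INTER_CUBIC))
cv2.imwrite("pics/end.png",np.vstack(a)[:,:,::-1]); 
c=bot.camera("wrist"); cv2.imwrite("pics/endw.png",c["image"][:,:,::-1]); print(bot.get_obs()["ft_force"])
```

```text
[ 0.56293711  0.42531906 -0.99277892]
```

View pics/end.png

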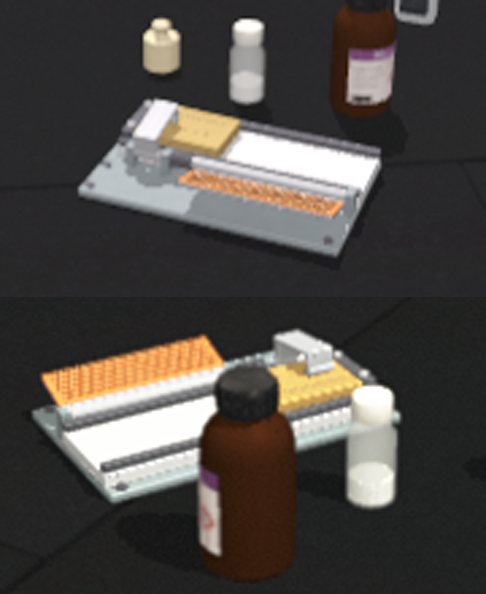

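View pics/endw.png

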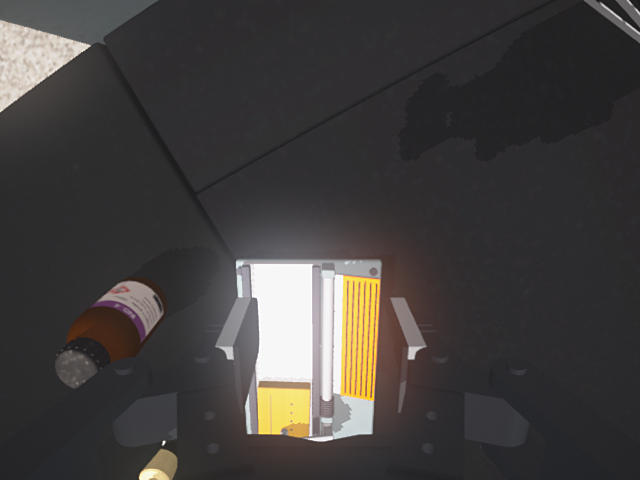

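The clip has closed on the coupon, and the vial, weight and bottle are standing untouched. One numeric check of the coupon's rear edge before handing in.

Run:
```python
from workcell import bot; from h import *
c=bot.camera("wrist"); o=bot.get_obs(); T=R.from_quat(o["tool_rot"])
f=lambda uv,z:(T.inv().apply(onplane(c,uv,z)-o["eef_pos"])*1000)[:,0].round(1)
h=c["image"][:,285].astype(int); print([(v,h[v].tolist()) for v in range(374,394,2)])
im=c["image"].astype(int); br=[v for v in range(370,395) if im[v,285,2]<im[v,285,0]-60]
b=[f([(285,v)],.024)[0] for v in (381,384,386,388)]
base=f([(310,261),],.006)[0]
print("base rear",base,"coupon rear stage x for rows 381,384,386,388:",[round(base-96-x,1) for x in b],br[:2])
```

```text
[(374, [247, 247, 247]), (376, [248, 248, 248]), (378, [236, 231, 232]), (380, [239, 235, 237]), (382, [164, 135, 111]), (384, [167, 139, 113]), (386, [165, 136, 110]), (388, [226, 178, 114]), (390, [248, 234, 125]), (392, [247, 231, 123])]
base rear -27.5 coupon rear stage x for rows 381,384,386,388: [np.float64(-7.3), np.float64(-4.6), np.float64(-2.9), np.float64(-1.1)] [387, 388]
```

```bash
python3 -c "
from workcell import bot; print(bot.job_done())"
```

```text
the job is handed in; nothing more can be done
None
```

I pressed the tab, pushed the coupon home against the stop and let the clip close on it, then handed the job in at about 11 s; the vial, weight and bottle were not touched.

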